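# Hold a timber offcut in the mitre block for sawing

## Robot

A 6-joint arm with a two-finger parallel gripper is mounted at the origin on the work surface. World frame = base frame: x ahead of the robot, y to its left, z up, the work surface at z = 0. Lengths are in mm, angles in degrees, forces in N, time in s.
With the tool pointing down it reaches from about 350 to 850 mm from the base axis. Payload 8.1 kg.
Tool frame: the origin (TCP) lies midway between the tips of the shut fingers; the grasp point (between the pads) lies 19 mm behind it; z points along the fingers, y is the line along which they close (so a half turn about z gives the same grasp; the last joint's range is limited). The gripper opens to 85 mm and grips with 20 to 120 N. Pads are 22 mm wide; open, the fingers measure 114 mm over their backs; the gripper's body (76 mm by 85 mm) begins 54 mm behind the grasp point. The pads swing forward as they close: fully open they stand 13 mm farther back than shut.
Start: joints at [-4.893, 7.471, 85.268, -0, 87.261, -4.893], TCP at [600.004, 0.022, 231.292] pointing down, gripper open.
Joint ranges: [-169.43, 169.43], [-51.17, 129.36], [1.28, 143.12], [-76.62, 256.62], [0, 156.53], [-152.29, 152.29]. Speed limits (degrees/s): [136.94, 136.94, 159.86, 180, 180, 180].

## Interface

Orientations are given as [roll, pitch, yaw] about the fixed x, y, z axes, in that order (R = Rz(yaw) Ry(pitch) Rx(roll)).
In Python, from bench import r gives the robot as it stands.
- The arm moves only by the shell command python3 steer.py [FORCE], which reads ROWS from standard input. ROWS is a JSON list of rows, 1 to 8 of them, each written [[rx, ry, rz], [dx, dy, dz], opening]: a rotation vector rx, ry, rz in fractions of the full range, 1 being 90 degrees, then dx, dy, dz in normalised numbers (1 is 500 mm), then the finger opening in mm; each row is the pose to reach, as a shift and turn from the pose commanded when the command began, along the tool's axes at that moment; what a row does not reach only later rows make up. A row lasts 1/8 s, in which the tool goes at most 62.5 mm and 10.7 degrees, less where a joint would pass 70% of its speed; a pose out of reach is approached as far as the arm can. The fingers move at their own pace and stop on an object; FORCE is the grip in N (left out, the last holds). Time passes only in rows, so rows that do not move let the fingers close. It prints the time, the measured TCP pose, the force, the opening and the grip force at its end. Shift and turn numbers lie between -1 and 1, and a call with a number outside is refused. Input that does not fit is refused with a message, and nothing moves.
- r.sense(): the state, without advancing time (a new reading comes with each control period).
- r.snapshot(name): name is "scene" or "side" or "wrist"; returns a dict with "pixels" (480x640x3 uint8, blue, green, red), "fx", "fy", "cx", "cy" (pixels), "D" ([k1, k2, p1, p2, k3] as OpenCV has them; the pictures are not rectified), "pose" (4x4, takes a point from camera to world coordinates). Camera axes: x right, y up, looking along -z (the intrinsics and any distortion apply to the point x, -y, -z); pixel columns grow to the right and rows downward; lengths in mm; the calibration is good to about 2 mm. A picture is of the moment at which its call begins. There is no depth.
- r.hand_in(): hands the job in; it is judged then, once.
The state is a dict: "time": time; "joint_pos": joint angles; "qd": joint speeds; "joint_efforts": joint torques, N m; "tool_pos": TCP position; "tcp_rot": TCP orientation; "ft_force": force on the tool from outside, world axes, zero at the start; "wrist_torque": the same for the moment, N m; "finger_gap": finger opening in mm; "grip_force": force on a finger pad.
Only numpy, scipy, OpenCV 4.12 (cv2) and the standard library are available. Lean on these libraries where they do the work, as an engineer would, in place of code of your own. Each camera call takes 0.05 s, during which the arm holds its last target. There are 200 camera calls.

## Task

Fold both flaps of the carton right back past upright, lift out the wooden offcut and lay it flat on the bed of the mitre block, long side along the fence and one end butted against the stop. Let go of it, then with the fingertips push it diagonally, down and into the fence at once, so that it bears firmly on both the bed and the fence, and finish while still holding that push, ready for the saw. Do not drop the offcut, and leave the jar in the carton and everything else on the bench where it is.

Things in the scene. Friction and masses are not known exactly. Their poses are not given: they have to be found in the camera images.
- carton: Cardboard carton, fixed: 155 mm (its x) by 230 mm (its y) outside, 70 mm high, walls and floor 4 mm. Origin: centre of the underside, z up. Two long top flaps, hinged on the rims at x = -77.5 and +77.5 mm, 70 mm up, meet near the middle; they start ajar. The short end flaps are already folded down outside the end walls (they stick out 16 mm at most).
- flap_near (a joint): Hinge of the flap on the carton's -x rim: 0 shut (level), 1.57 upright, 3.3 its limit (folded right back outside). Starts at 0.6 to 0.95. Stiff crease: it stays where it is left; 0.5 N at its free edge, along its arc, turns it. The flap is 72 mm from hinge to free edge, 224 mm wide, 4 mm thick.
- flap_far (a joint): Hinge of the flap on the carton's +x rim; same size, values and behaviour as flap_near, mirrored.
- flap_near_edge (a point): Middle of the free edge of flap_near.
- flap_far_edge (a point): Middle of the free edge of flap_far.
- offcut: Offcut of dark brown door-frame timber, a block 45 mm (its x) by 130 mm (its y) by 35 mm high (its z), about 150 g; either end may go to the stop. Origin: centre of its underside, z up. It starts flat on the carton's floor, long side within 0.12 rad of the carton's y, at least 33 mm clear of each long wall.
- mitre_block: Beech mitre block screwed to the bench; low base, bed, fence on the far (+x) side and a sliding stop. Base board 150 mm (its x) by 340 mm (its y). Origin: centre of its underside on the bench, z up. The bed's top is 24 mm above the bench; in front of the fence the bed is 120 mm deep and free but for the stop.
- mitre_bed: The bed of the mitre block: flat wooden plate 150 mm (x) by 300 mm (y), centred on the block. Origin: centre of its underside, 6 mm above the bench; its top face is 18 mm higher. Waxed wood: the offcut slides on it with a friction coefficient of about 0.35, so the push must lean well into the fence to load it.
- mitre_fence: Wooden wall along the bed's +x side, 30 mm thick, whole length of the bed. Origin: on the bed's top face at the middle of the mitre block. Its working face looks to -x and is the plane x = +45 mm. It stands 50 mm above the bed (54 with its aluminium track), higher than the offcut: fingers cannot straddle an offcut that lies against it.
- stop_corner (a point): Corner for the offcut: where the stop's face (looking to -y), the fence's face and the bed's top meet; axes as the mitre block's. When home, the offcut's origin is at x = -22.5, y = -65, z = 0 mm from it. The stop, a wooden block 36 (x, out from the fence) x 28 (y) x 44 mm high, has a knob over the fence (top 76 mm above the bed); it is locked, at a new place each time.
- jar: Small amber sample jar, 36 mm across, 48 mm high, in the +y end of the carton; origin at its base. Leave it in place.
- tape: Roll of brown tape, 84 mm across, 48 mm high, standing on its flat side on the bench between robot and work; origin at its base centre. Leave alone.
- parcel_a: Black wrapped parcel, 170 (its x) x 100 x 58 mm, towards the right side of the bench; origin under its centre. Leave alone.
- parcel_b: The other black wrapped parcel, same size, towards the left side of the bench. Leave alone.
- saw: Tenon saw lying on its side at the bench's far edge, 340 mm long, under 30 mm high; origin on its underside near the handle end. Leave alone.
- pen_pot: Black pen pot, 76 mm across, 130 mm high with its pens, at the bench's far edge on the right; origin at its base. Leave alone.
- bottle: White bottle, 60 mm across, 130 mm high, at the bench's far edge on the left; origin at its base. Leave alone.

How it is judged:
By the outcome, as a careful person would: the job done as asked, in the order asked, and still so for the second after the job is handed in, while the arm keeps its last pose, push and grip.
It also fails if it takes over 72 s, if anything falls off the work surface, if the arm or the gripper's body presses on something with over 40 N, if the wrist force passes 120 N, or if a joint passes its speed limit or range.

## Working session

There is one attempt and no reset: what is moved stays moved. The work goes in short steps, Python scripts to look and compute and a shell command to move; the robot and the scene stay as the last step left them, time stands still between calls to the robot, and variables do not carry over. Pictures are saved under pics/ and viewed, at most 11 in all, crops included, and the job is handed in when it is done.

```bash
ls; mkdir -p pics
cat > h.py <<'E'
import numpy as np, cv2
from bench import r
def snap(n,fn=None):
    s=r.snapshot(n)
    if fn: cv2.imwrite('pics/'+fn,s['pixels'])
    return s
def ray(s,px):
    K=np.array([[s['fx'],0,s['cx']],[0,s['fy'],s['cy']],[0,0,1.]])
    u=cv2.undistortPoints(np.array(px,float).reshape(-1,1,2),K,np.array(s['D'],float)).reshape(-1,2)
    d=np.c_[u[:,0],-u[:,1],-np.ones(len(u))]
    P=np.array(s['pose']); return P[:3,3],d@P[:3,:3].T
def onz(s,px,z):
    o,d=ray(s,px); return o+d*((z-o[2])/d[:,2])[:,None]
def proj(s,X):
    P=np.array(s['pose']);c=(np.array(X,float).reshape(-1,3)-P[:3,3])@P[:3,:3]
    K=np.array([[s['fx'],0,s['cx']],[0,s['fy'],s['cy']],[0,0,1.]])
    return cv2.projectPoints(c*[1,-1,-1],np.zeros(3),np.zeros(3),K,np.array(s['D'],float))[0].reshape(-1,2)
E
python3 - <<'E'
from h import *
import pickle
d={n:snap(n,n+'0.png') for n in('scene','side','wrist')}
pickle.dump(d,open('s0.pkl','wb'))
for n in d: print(n,np.round(d[n]['pose'],3).tolist(),d[n]['fx'],d[n]['D'])
print(r.sense())
E
```

```text
bench.py
pics
steer.py
scene [[0.84, -0.467, 0.275, 889.105], [0.542, 0.735, -0.408, -460.269], [-0.012, 0.492, 0.871, 1041.703], [0.0, 0.0, 0.0, 1.0]] 480.81666618684284 [-0.08131742  0.          0.          0.          0.        ]
side [[0.881, 0.301, -0.366, 64.397], [-0.473, 0.594, -0.651, -884.553], [0.021, 0.746, 0.665, 1012.829], [0.0, 0.0, 0.0, 1.0]] 482.9860312631467 [0.01253065 0.         0.         0.         0.        ]
wrist [[1.0, 0.001, 0.001, 598.529], [-0.001, 0.965, 0.263, 67.909], [-0.001, -0.263, 0.965, 373.928], [0.0, 0.0, 0.0, 1.0]] 396.9612999955302 [-0.0369964  0.         0.         0.         0.       ]
{'time': 0.15, 'joint_pos': array([-4.89347292e+00,  7.50641733e+00,  8.53166184e+01,  1.27527719e-03,
        8.72625557e+01, -4.89296625e+00]), 'qd': array([-0.06929359, -0.05406391, -0.16007273, -0.04871897,  0.06675565,
       -0.09265978]), 'joint_efforts': array([ 1.01583330e-03, -5.70061326e+01, -5.01160097e+01, -1.39109225e-04,
        9.69119486e-03, -7.10949371e-05]), 'tool_pos': array([5.99558601e+02, 6.39443212e-02, 2.30456375e+02]), 'tcp_rot': array([-1.79914829e+02, -8.56957182e-03,  8.99994251e+01]), 'ft_force': array([-0.44201712,  0.51496543, -1.23274753]), 'wrist_torque': array([ 0.01530321, -0.00774763, -0.00286454]), 'grip_force': 0.0, 'finger_gap': 85.3679607943015}
```

View pics/scene0.png

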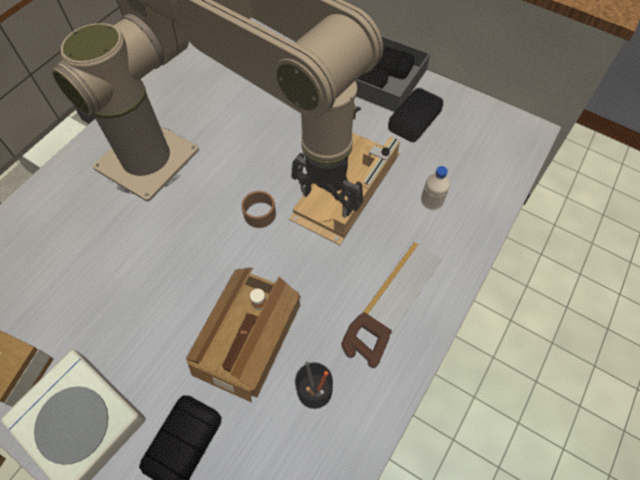

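View pics/side0.png

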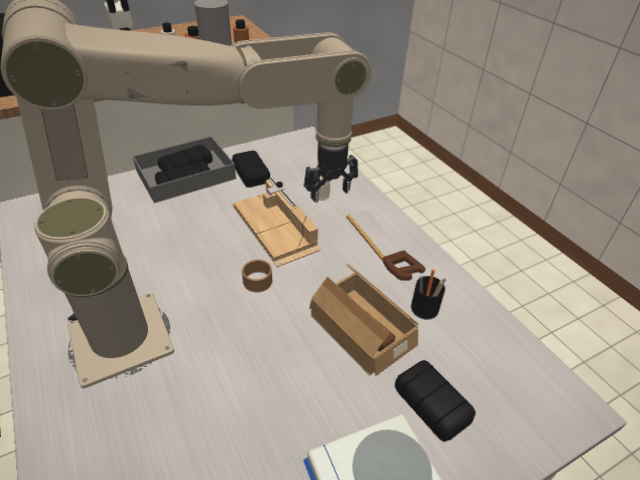

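The scene view shows the carton at about (245,335), with the jar at (257,296), the dark offcut at (240,343) and the mitre block at (350,190) partly hidden by the gripper. The side view shows the carton at (365,320) and the block at (280,222). Next I'll enlarge these.

Run:
```python
import pickle,cv2,numpy as np
d=pickle.load(open('s0.pkl','rb'))
def crop(n,x,y,w,h,f):
    return cv2.resize(d[n]['pixels'][y:y+h,x:x+w],(400,300),interpolation=cv2.INTER_CUBIC)
a=crop('scene',170,260,140,150,3) if 0 else crop('scene',150,255,200,150,2)
b=crop('side',280,255,160,120,2)
c=crop('side',220,165,160,120,2)
e=cv2.resize(d['wrist']['pixels'],(400,300))
cv2.imwrite('pics/c0.png',np.vstack([np.hstack([a,b]),np.hstack([c,e])]))
```

```text
(no output)
```

View pics/c0.png

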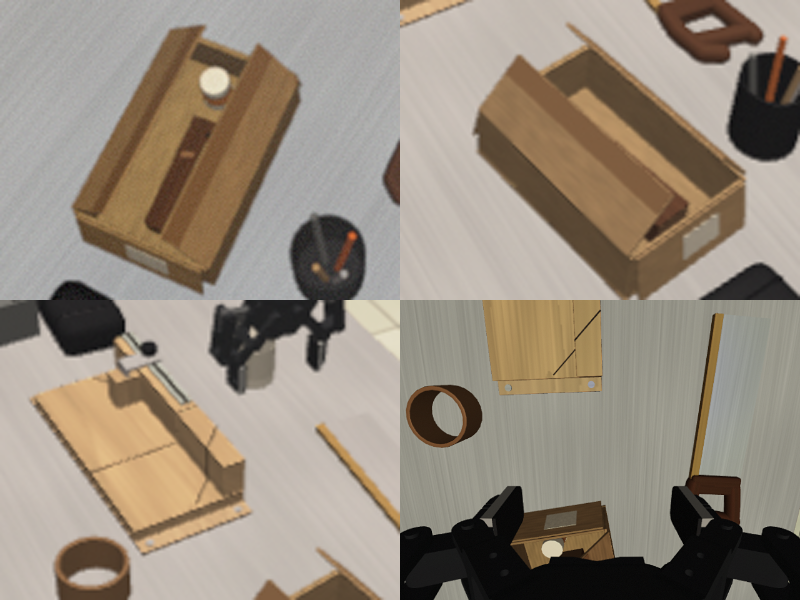

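The composite shows the carton's rim corners, the far flap edge-on in the side view, and the mitre block with its stop and knob at the +y end of the fence (side view about (275,192)). The gripper hides the stop in the scene view, so I start with the carton.

Run:
```python
import pickle
from h import *
d=pickle.load(open('s0.pkl','rb'))
sc=lambda L:[(x/2+150,y/2+255) for x,y in L]
sd=lambda L:[((x-400)/2.5+280,y/2.5+255) for x,y in L]
np.set_printoptions(precision=1,suppress=True)
print('scene rim -x-y,+x-y, +x+y',onz(d['scene'],sc([(77,212),(205,268),(298,98)]),70))
print('side rim +x-y,-x-y,-x+y',onz(d['side'],sd([(743,178),(634,262),(478,125)]),70))
# flap edges via two views: near flap free edge ends; scene, side
def tri(a,b):
    o1,d1=ray(d['scene'],sc([a]));o2,d2=ray(d['side'],sd([b]))
    A=np.c_[d1[0],-d2[0]];t=np.linalg.lstsq(A,o2-o1,rcond=None)[0]
    p,q=o1+t[0]*d1[0],o2+t[1]*d2[0];return (p+q)/2,np.linalg.norm(p-q)
print('near flap +y edge',tri((205,27),(518,57)))
print('near flap -y edge',tri((98,215),(641,245)))
print('far +y', tri((258,45),(568,25)))
# mitre from side
md=lambda L:[(x/2.5+220,(y-300)/2.5+165) for x,y in L]
print('bed -x-y corner, bed -x+y, fence face-bed at stop, ',onz(d['side'],md([(134,536),(33,400),(113,400)]),24))
print('base -x-y,+x-y',onz(d['side'],md([(143,553),(252,513)]),6))
print('jar lid',onz(d['scene'],sc([(214,82)]),48))
off=sc([(205,118),(145,222),(160,232)])
print('off',onz(d['scene'],off,39))
w=d['wrist'];
print('wrist base -x-y,+x-y',onz(w,[((499-400)*1.6,(395-300)*1.6),((602-400)*1.6,(391-300)*1.6)],6))
```

```text
scene rim -x-y,+x-y, +x+y [[ 506.9 -382.4   70. ]
 [ 652.3 -355.9   70. ]
 [ 628.7 -153.4   70. ]]
side rim +x-y,-x-y,-x+y [[ 649.1 -358.6   70. ]
 [ 500.9 -390.3   70. ]
 [ 449.7 -180.3   70. ]]
near flap +y edge (array([ 510. , -153. ,  115.1]), np.float64(0.7924450739968741))
near flap -y edge (array([ 522.7, -371.5,   58.1]), np.float64(0.4204400260817453))
far +y (array([ 574.2, -143.5,  124.3]), np.float64(0.3803949344308283))
bed -x-y corner, bed -x+y, fence face-bed at stop,  [[451.5  57.9  24. ]
 [439.4 353.7  24. ]
 [533.9 306.3  24. ]]
base -x-y,+x-y [[456.1  44.2   6. ]
 [603.1  46.5   6. ]]
jar lid [[ 532.5 -181.3   48. ]]
off [[ 546.5 -219.2   39. ]
 [ 562.6 -348.4   39. ]
 [ 582.5 -348.2   39. ]]
wrist base -x-y,+x-y [[455.4  48.8   6. ]
 [606.   53.9   6. ]]
```

The manual's scale: shifts go in shares of 500 mm and turns go in shares of 90 degrees. Converting my numbers, -259 mm / 500 = -0.518, -180 mm / 500 = -0.36, -12 degrees / 90 = -0.1333.

```bash
echo '[[[0,0,-0.0667],[-0.12,-0.02,0],0],[[0,0,-0.1333],[-0.24,-0.04,0],0],[[0,0,-0.1333],[-0.36,-0.06,0.02],0],[[0,0,-0.1333],[-0.48,-0.08,0.04],0],[[0,0,-0.1333],[-0.518,-0.084,0.06],0],[[0,0,-0.1333],[-0.518,-0.084,0.06],0],[[0,0,-0.1333],[-0.518,-0.084,0.06],0]]' | python3 steer.py
python3 - <<'E'
from h import *
import pickle
d={n:snap(n,n+'1.png') for n in('scene','side','wrist')}
pickle.dump(d,open('s1.pkl','wb'))
def crop(n,x,y,w,h): return cv2.resize(d[n]['pixels'][y:y+h,x:x+w],(400,300),interpolation=cv2.INTER_CUBIC)
cv2.imwrite('pics/c1.png',np.vstack([np.hstack([crop('scene',280,130,140,105),crop('side',220,165,140,105)]),np.hstack([crop('wrist',0,0,640,480),crop('side',280,215,180,135)])]))
E
```

```text
time: 1.02
tool_pos: [558.4, -257.7, 201.3]
tcp_rot: [180.0, -0.0, 102.1]
ft_force: [0.4, 0.1, -0.2]
finger_gap: -0.0
grip_force: 0.0
```

View pics/c1.png

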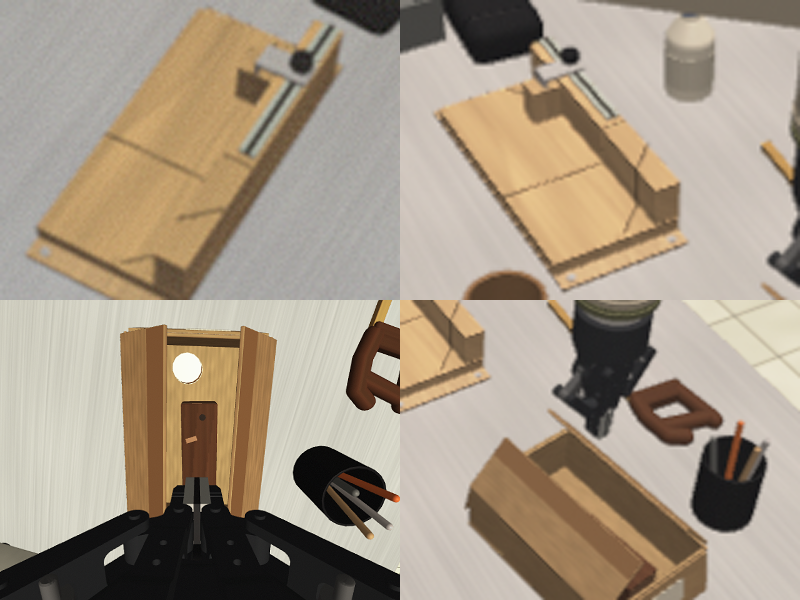

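The wrist view looks straight into the carton: the jar is at about (187,367), the offcut's +y end runs (181,403) to (217,402), and the flap edges are at x about 166 and 243. The mitre block is clear in both upper crops.

Run:
```python
import pickle
from h import *
np.set_printoptions(precision=1,suppress=True)
d=pickle.load(open('s1.pkl','rb'))
W=lambda L:[(x*1.6,(y-300)*1.6) for x,y in L]
w=d['wrist']
print('hinge near/far +y end z70',onz(w,W([(121,334),(275,340)]),70))
print('offcut top +y corners, lower sides',onz(w,W([(181,403),(217,402),(181,484),(216,470)]),39))
print('flap edges near/far',onz(w,W([(166,328),(243,326)]),115)[:1],onz(w,W([(243,326)]),124))
print('jar lid',onz(w,W([(187,367)]),48))
f=140/400.
S=lambda L:[(280+x*f,130+y*f) for x,y in L]
D=lambda L:[(220+(x-400)*f,165+y*f) for x,y in L]
print('scene bed -x-y, -x+y ; stop -y face foot/outer',onz(d['scene'],S([(38,232),(205,10)]),24))
print('scene stop: lower left foot, lower right foot',onz(d['scene'],S([(237,90),(259,103)]),24))
print('side bed -x-y,-x+y, fence face foot at -y end',onz(d['side'],D([(551,266),(436,114),(655,215)]),24))
print('side stop foot outer/inner',onz(d['side'],D([(530,118),(563,118)]),24))
print('side fence top face edge -y end, stop-side',onz(d['side'],D([(653,188),(606,130)]),74))
print('side base corners',onz(d['side'],D([(561,291),(688,240)]),6))
print('scene base -x-y',onz(d['scene'],S([(27,253)]),6))
```

```text
hinge near/far +y end z70 [[ 457.7 -161.1   70. ]
 [ 614.9 -133.4   70. ]]
offcut top +y corners, lower sides [[ 530.8 -220.6   39. ]
 [ 573.5 -210.3   39. ]
 [ 551.4 -325.3   39. ]
 [ 592.5 -296.3   39. ]]
flap edges near/far [[ 509.  -153.4  115. ]] [[ 572.  -140.1  124. ]]
jar lid [[ 530.  -178.3   48. ]]
scene bed -x-y, -x+y ; stop -y face foot/outer [[463.5  62.7  24. ]
 [455.2 366.   24. ]]
scene stop: lower left foot, lower right foot [[532.  295.8  24. ]
 [557.2 293.4  24. ]]
side bed -x-y,-x+y, fence face foot at -y end [[451.8  63.8  24. ]
 [437.9 355.1  24. ]
 [583.3  85.   24. ]]
side stop foot outer/inner [[531.9 299.4  24. ]
 [566.  282.3  24. ]]
side fence top face edge -y end, stop-side [[574.6  74.1  74. ]
 [573.6 183.   74. ]]
side base corners [[452.8  42.9   6. ]
 [605.7  51.2   6. ]]
scene base -x-y [[460.3  48.2   6. ]]
```

Run:
```python
import pickle
from h import *
d=pickle.load(open('s1.pkl','rb'))
a=cv2.resize(d['scene']['pixels'][140:200,345:425],(400,300),interpolation=cv2.INTER_CUBIC)
b=cv2.resize(d['side']['pixels'][170:230,250:330],(400,300),interpolation=cv2.INTER_CUBIC)
cv2.imwrite('pics/c2.png',np.hstack([a,b]))
```

```text
(no output)
```

View pics/c2.png

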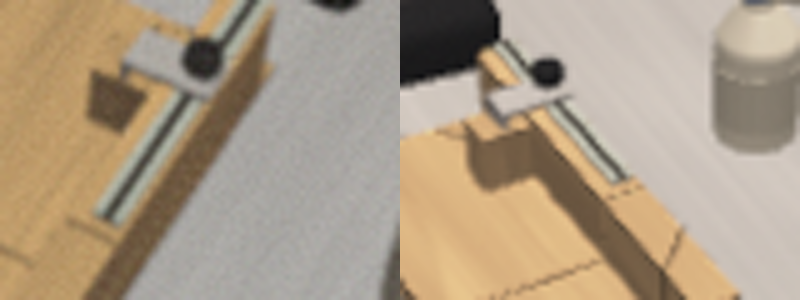

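The stop stands at the +y end of the fence, with its foot corner in the side view near (277,204). I'll measure it more closely with the wrist camera after the flaps. Now the near flap.

Converted, -120 mm / 500 = -0.24, 106 mm / 500 = 0.212.

```bash
echo '[[[0,0,0],[0,0.006,0.1],0],[[0,0,0],[0,0.008,0.2],0],[[0,0,0],[0,0.008,0.212],0],[[0,0,0],[0,-0.04,0.212],0],[[0,0,0],[0,-0.09,0.212],0],[[0,0,0],[0,-0.14,0.212],0],[[0,0,0],[0,-0.19,0.212],0],[[0,0,0],[0,-0.24,0.212],0]]' | python3 steer.py && echo '[[[0,0,0],[0,-0.016,0.016],0],[[0,0,0],[0,-0.016,0.036],0],[[0,0,0],[0,-0.016,0.036],0],[[0,0,0],[0,-0.016,-0.04],0],[[0,0,0],[0,0.12,-0.06],0],[[0,0,0],[0,0.24,-0.06],0],[[0,0,0],[0,0.262,-0.04],0],[[0,0,0],[0,0.262,0],0]]' | python3 steer.py
python3 - <<'E'
from h import *
d=[cv2.resize(snap(n)['pixels'],(400,300)) for n in('side','wrist')]
cv2.imwrite('pics/c3.png',np.hstack(d))
E
```

```text
time: 2.17
tool_pos: [441.9, -284.7, 98.9]
tcp_rot: [179.8, 0.2, 102.1]
ft_force: [0.1, 0.1, -0.3]
finger_gap: 0.1
grip_force: 0.1
time: 3.18
tool_pos: [570.9, -256.1, 95.1]
tcp_rot: [179.9, 0.1, 102.1]
ft_force: [0.3, -0.4, -0.2]
finger_gap: -0.2
grip_force: 0.0
```

View pics/c3.png

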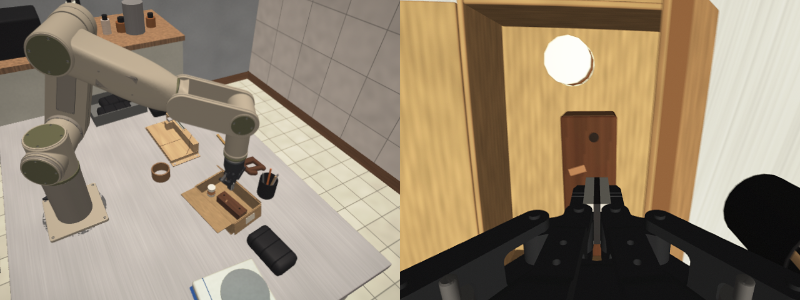

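The near flap is fully back and nothing else was disturbed. The pen pot stands near the far flap, so I check its distance first.

Run:
```python
import pickle
from h import *
d=pickle.load(open('s1.pkl','rb'))
c=np.array([556,-258,0]);a=np.radians(11.5);R=np.array([[np.cos(a),-np.sin(a),0],[np.sin(a),np.cos(a),0],[0,0,1]])
for n,px,z in(('side',(427,308),0),('scene',(314,398),0),('scene',(314,375),90),('side',(429,282),95)):
    p=onz(d[n],[px],z); print(n,p.round(),((p-c)@R).round())
```

```text
side [[ 754. -282.    0.]] [[190. -63.   0.]]
scene [[ 756. -293.    0.]] [[190. -74.   0.]]
scene [[ 743. -270.   90.]] [[181. -49.  90.]]
side [[ 749. -270.   95.]] [[187. -51.  95.]]
```

Converted, -100 mm / 500 = -0.2, 85 mm / 500 = 0.17.

```bash
echo '[[[0,0,0],[0.07,0,0],0],[[0,0,0],[0.07,0.04,0],0],[[0,0,0],[0.07,0.09,0],0],[[0,0,0],[0.07,0.13,0],0],[[0,0,0],[0.07,0.17,0],0],[[0,0,0],[0.07,0.17,0],0],[[0,0,0],[0.07,0.12,-0.1],0],[[0,0,0],[0.07,0.04,-0.2],85]]' | python3 steer.py ; echo '[[[0,0,0],[0,0,0],85],[[0,0,0],[0,0,0],85]]' | python3 steer.py
python3 - <<'E'
from h import *
import pickle
d={n:snap(n) for n in('scene','side','wrist')};pickle.dump(d,open('s2.pkl','wb'))
cv2.imwrite('pics/c4.png',np.hstack([cv2.resize(d['side']['pixels'][220:370,300:500],(400,300)),cv2.resize(d['scene']['pixels'][250:430,130:370],(400,300))]))
E
```

```text
time: 4.28
tool_pos: [579.8, -218.2, 193.7]
tcp_rot: [-179.9, -0.1, 102.0]
ft_force: [-0.3, -0.2, 0.8]
finger_gap: 16.9
grip_force: 0.0
time: 4.53
tool_pos: [580.9, -218.6, 194.1]
tcp_rot: [180.0, 0.0, 101.9]
ft_force: [0.3, -0.7, -0.5]
finger_gap: 54.7
grip_force: 0.0
```

View pics/c4.png

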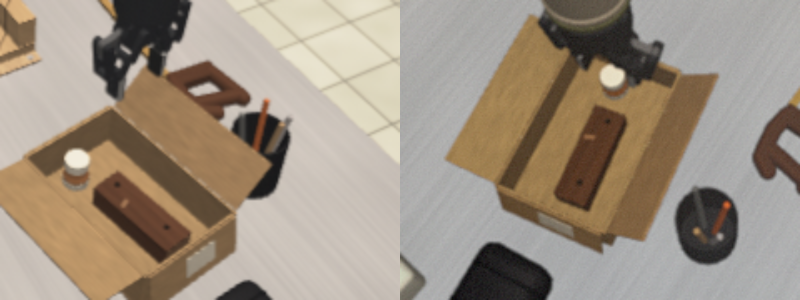

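Both flaps are past upright, and the far flap's edge runs close to the pot. The whole offcut is now visible in the scene view, with its top face from about (600,106) to (585,208) in the crop. Next I measure the flap angle and the offcut.

Run:
```python
import pickle
from h import *
np.set_printoptions(precision=1,suppress=True)
d=pickle.load(open('s2.pkl','rb'))
c=np.array([556,-258,0]);a=np.radians(11.5);R=np.array([[np.cos(a),-np.sin(a),0],[np.sin(a),np.cos(a),0],[0,0,1]])
def tri(p1,p2):
    o1,d1=ray(d['scene'],[p1]);o2,d2=ray(d['side'],[p2])
    t=np.linalg.lstsq(np.c_[d1[0],-d2[0]],o2-o1,rcond=None)[0]
    p,q=o1+t[0]*d1[0],o2+t[1]*d2[0];m=(p+q)/2;return m,(m-c)@R,np.linalg.norm(p-q)
S=lambda x,y:(130+(x-400)*.6,250+y*.6)
D=lambda x,y:(300+x*.5,220+y*.5)
print(tri(S(717,77),D(145,70)));print(tri(S(642,240),D(272,165)))
# offcut top by colour in scene
for n in('scene','side'):
    hsv=cv2.cvtColor(d[n]['pixels'],cv2.COLOR_BGR2HSV)
    pts=(np.array([S(600,106),S(627,112),S(580,208),S(557,198)]) if n=='scene' else np.array([D(95,190),D(115,172),D(190,230),D(160,245)]))
    cc=pts.mean(0).astype(int);print(n,hsv[cc[1],cc[0]],onz(d[n],pts,39)@np.eye(3))
```

```text
(array([ 666.3, -126.2,  105.8]), array([134.3, 107.2, 105.8]), np.float64(0.570901767259238))
(array([ 705.8, -345.8,  115.8]), array([ 129.2, -115.9,  115.8]), np.float64(1.959303157420927))
scene [ 11 133  88] [[ 541.3 -221.5   39. ]
 [ 576.6 -208.8   39. ]
 [ 601.6 -345.4   39. ]
 [ 569.3 -351.2   39. ]]
side [ 10 134 105] [[ 529.9 -229.5   39. ]
 [ 568.9 -215.7   39. ]
 [ 602.4 -338.    39. ]
 [ 556.6 -339.6   39. ]]
```

The far flap is at about 143° (2.5 rad), which clears the pot. The offcut's centre is near (566,-280) at a yaw of about 12°. Descending to grasp.

Converted, 187 mm / 500 = 0.374, 182 mm / 500 = 0.364.

```bash
echo '[[[0,0,0],[-0.08,-0.04,0],66],[[0,0,0],[-0.114,-0.055,0.08],66],[[0,0,0],[-0.114,-0.055,0.18],66],[[0,0,0],[-0.114,-0.055,0.26],66],[[0,0,0],[-0.114,-0.055,0.33],66],[[0,0,0],[-0.114,-0.055,0.364],66],[[0,0,0],[-0.114,-0.055,0.374],66],[[0,0,0],[-0.114,-0.055,0.374],66]]' | python3 steer.py 40; echo '[[[0,0,0],[0,0,0],30],[[0,0,0],[0,0,0],30],[[0,0,0],[0,0,0],30],[[0,0,0],[0,0,0],30],[[0,0,0],[0,0,0],30],[[0,0,0],[0,0,0],30]]' | python3 steer.py 40; echo '[[[0,0,0],[0,0,-0.02],30],[[0,0,0],[0,0,-0.1],30],[[0,0,0],[0,0,-0.2],30],[[0,0,0],[0,0,-0.3],30],[[0,0,0],[0,0,-0.36],30],[[0,0,0],[0,0,-0.36],30]]' | python3 steer.py 40
```

```text
time: 5.68
tool_pos: [567.6, -279.8, 7.9]
tcp_rot: [180.0, 0.0, 102.0]
ft_force: [1.3, -0.4, 0.9]
finger_gap: 66.0
grip_force: 0.0
time: 6.42
tool_pos: [568.2, -280.4, 9.1]
tcp_rot: [179.9, 0.1, 102.0]
ft_force: [-0.6, 1.0, 7.0]
finger_gap: 44.3
grip_force: 42.5
time: 7.18
tool_pos: [568.7, -280.6, 191.4]
tcp_rot: [179.7, 0.3, 102.0]
ft_force: [0.1, 0.5, -2.4]
finger_gap: 44.9
grip_force: 41.7
```

Converted, 416 mm / 500 = 0.832, 215 mm / 500 = 0.43, 10 degrees / 90 = 0.1111.

```bash
echo '[[[0,0,0.0222],[0.08,0.004,-0.04],30],[[0,0,0.0556],[0.19,0.008,-0.05],30],[[0,0,0.0778],[0.31,0.014,-0.05],30],[[0,0,0.1111],[0.43,0.02,-0.05],30],[[0,0,0.1111],[0.55,0.024,-0.05],30],[[0,0,0.1111],[0.67,0.03,-0.05],30],[[0,0,0.1111],[0.78,0.034,-0.05],30],[[0,0,0.1111],[0.832,0.036,-0.05],30]]' | python3 steer.py 60;  echo '[[[0,0,0],[0,0,0],30],[[0,0,0],[0,0,0],30]]' | python3 steer.py 60
python3 - <<'E'
from h import *
import pickle
d={n:snap(n) for n in('scene','side','wrist')};pickle.dump(d,open('s3.pkl','wb'))
cv2.imwrite('pics/c5.png',d['wrist']['pixels'])
E
```

```text
time: 8.18
tool_pos: [496.1, 133.6, 210.1]
tcp_rot: [-179.8, -0.0, 92.1]
ft_force: [0.0, -1.0, -1.5]
finger_gap: 44.3
grip_force: 67.3
time: 8.43
tool_pos: [497.5, 130.5, 210.8]
tcp_rot: [-179.9, 0.0, 92.0]
ft_force: [-1.0, -1.1, -1.3]
finger_gap: 44.0
grip_force: 67.3
```

View pics/c5.png

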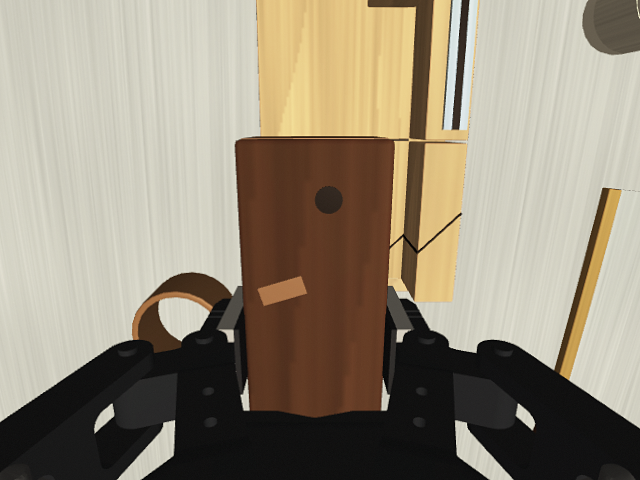

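The wrist view shows the offcut held squarely. The fence face is the dark strip, with its foot from (415,10) to (402,278) and its top edge at about (431,10). The stop's foot is at row 6, columns 368 to 415.

Run:
```python
import pickle
from h import *
np.set_printoptions(precision=1,suppress=True)
d=pickle.load(open('s3.pkl','rb'));w=d['wrist']
g=cv2.cvtColor(w['pixels'],cv2.COLOR_BGR2GRAY).astype(int)
for row in(20,60,100,250):
    a=np.diff(g[row,380:450]); i=a.argmin()+380.5; j=a.argmax()+380.5; print(row,i,j, onz(w,[(i,row)],24),onz(w,[(j,row)],74))
for col in(380,400): print(col,g[:16,col])
print('stop foot',onz(w,[(368,6.5),(413,6.5)],24))
print('bed left edge',onz(w,[(258,20),(261,130)],24))
print('offcut top +y corners',[onz(w,[(237,142),(393,142)],z) for z in(225,235)])
```

```text
20 414.5 431.5 [[567.9 281.5  24. ]] [[567.9 269.4  74. ]]
60 412.5 429.5 [[568.9 252.9  24. ]] [[568.9 245.1  74. ]]
100 443.5 445.5 [[596.4 224.3  24. ]] [[582.3 220.3  74. ]]
250 402.5 389.5 [[574.6  98.8  24. ]] [[552.9 113.4  74. ]]
380 [ 67  66  66  66  69  65  60 162 197 193 193 192 193 193 193 193]
400 [ 62  62  59  60  62  60  52 151 197 200 199 199 198 199 198 198]
stop foot [[531.9 289.5  24. ]
 [566.  290.9  24. ]]
bed left edge [[449.  277.4  24. ]
 [451.4 196.1  24. ]]
offcut top +y corners [array([[470. , 193.2, 225. ],
       [519.8, 194.9, 225. ]]), array([[471.9, 193.6, 235. ],
       [517.8, 195.1, 235. ]])]
```

Converted, 172 mm / 500 = 0.344, 160 mm / 500 = 0.32.

```bash
echo '[[[0,0,0],[0.09,0.024,0.02],30],[[0,0,0],[0.18,0.046,0.08],30],[[0,0,0],[0.18,0.046,0.18],30],[[0,0,0],[0.18,0.046,0.26],30],[[0,0,0],[0.18,0.046,0.32],30],[[0,0,0],[0.18,0.046,0.344],30],[[0,0,0],[0.18,0.046,0.344],30],[[0,0,0],[0.18,0.046,0.344],30]]' | python3 steer.py 60; echo '[[[0,0,0],[0,0,0.008],30],[[0,0,0],[0,0,0.014],30],[[0,0,0],[0,0,0.014],30]]' | python3 steer.py
```

```text
time: 9.57
tool_pos: [519.3, 222.0, 41.9]
tcp_rot: [179.9, -0.0, 92.0]
ft_force: [-0.6, -0.7, -0.5]
finger_gap: 44.0
grip_force: 67.4
time: 9.95
tool_pos: [517.7, 221.8, 33.0]
tcp_rot: [-180.0, 0.0, 92.0]
ft_force: [0.1, 0.4, -1.2]
finger_gap: 44.0
grip_force: 67.4
```

Converted, 2 mm / 500 = 0.004.

```bash
echo '[[[0,0,0],[0,0,0.004],30],[[0,0,0],[0,0,0.004],30]]' | python3 steer.py; echo '[[[0,0,0],[0,0,0.003],30],[[0,0,0],[0,0,0.003],30]]' | python3 steer.py; echo '[[[0,0,0],[0,0,0.002],30],[[0,0,0],[0,0,0.002],30]]' | python3 steer.py
```

```text
time: 10.2
tool_pos: [517.7, 221.8, 30.9]
tcp_rot: [-180.0, 0.0, 92.0]
ft_force: [-0.0, 0.4, -1.4]
finger_gap: 43.7
grip_force: 67.4
time: 10.45
tool_pos: [517.8, 221.8, 29.4]
tcp_rot: [-180.0, 0.0, 92.0]
ft_force: [-0.3, 0.1, -1.3]
finger_gap: 43.9
grip_force: 67.4
time: 10.7
tool_pos: [518.2, 221.9, 29.2]
tcp_rot: [180.0, -0.0, 92.0]
ft_force: [-2.5, -0.6, 5.0]
finger_gap: 44.1
grip_force: 67.8
```

Converted, -70 mm / 500 = -0.14, -56 mm / 500 = -0.112.

```bash
echo '[[[0,0,0],[0,0,0],60],[[0,0,0],[0,0,0],60],[[0,0,0],[0,0,0],60],[[0,0,0],[0,0,-0.06],60],[[0,0,0],[0,0,-0.14],60],[[0,0,0],[0,-0.06,-0.14],0],[[0,0,0],[0,-0.112,-0.14],0],[[0,0,0],[0,-0.112,-0.14],0]]' | python3 steer.py 60;  echo '[[[0,0,0],[0,0,0],0],[[0,0,0],[0,0,0.04],0],[[0,0,0],[0,0,0.09],0],[[0,0,0],[0,0,0.116],0],[[0,0,0],[0,0,0.116],0],[[0,0,0],[0,0,0.116],0]]' | python3 steer.py
python3 - <<'E'
from h import *
import pickle
d={n:snap(n) for n in('scene','side','wrist')};pickle.dump(d,open('s4.pkl','wb'))
cv2.imwrite('pics/c6.png',np.hstack([cv2.resize(d['side']['pixels'][165:270,220:360],(400,300)),cv2.resize(d['wrist']['pixels'],(400,300))]))
E
```

```text
time: 11.7
tool_pos: [460.5, 219.9, 98.3]
tcp_rot: [-180.0, 0.0, 92.0]
ft_force: [0.0, 0.4, 0.1]
finger_gap: 5.6
grip_force: 0.0
time: 12.45
tool_pos: [462.7, 220.1, 41.4]
tcp_rot: [179.9, -0.0, 92.0]
ft_force: [-0.5, 0.4, 0.1]
finger_gap: -0.0
grip_force: 0.0
```

View pics/c6.png

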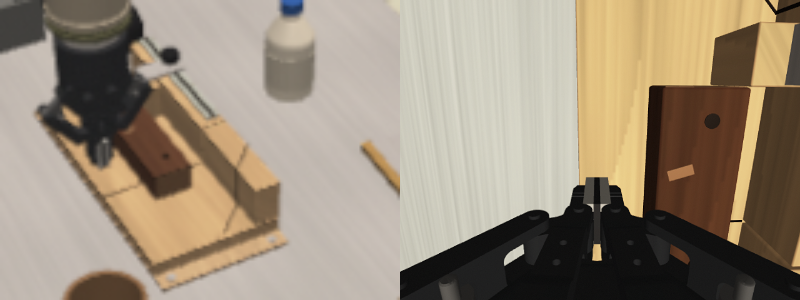

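The offcut lies flat on the bed parallel to the fence, and the shut fingers are on its -x side. Now I slide it to the fence.

Converted, 42 mm / 500 = 0.084, 39 mm / 500 = 0.078.

```bash
echo '[[[0,0,0],[0,0.02,0],0],[[0,0,0],[0,0.036,0],0],[[0,0,0],[0,0.05,0],0],[[0,0,0],[0,0.06,0],0],[[0,0,0],[0,0.07,0],0],[[0,0,0],[0,0.078,0],0],[[0,0,0],[0,0.084,0],0],[[0,0,0],[0,0.084,0],0]]' | python3 steer.py; echo '[[[0,0,0],[0,0.004,0],0],[[0,0,0],[0,0.008,0],0],[[0,0,0],[0,0.008,0],0]]' | python3 steer.py;echo '[[[0,0,0],[0,0.004,0],0],[[0,0,0],[0,0.006,0],0],[[0,0,0],[0,0.006,0],0]]' | python3 steer.py
```

```text
time: 13.6
tool_pos: [504.2, 221.3, 40.6]
tcp_rot: [180.0, -0.0, 92.0]
ft_force: [-0.4, 0.0, -0.3]
finger_gap: 0.0
grip_force: 0.0
time: 13.98
tool_pos: [508.1, 221.5, 40.6]
tcp_rot: [180.0, -0.0, 92.0]
ft_force: [-0.4, 0.6, 0.0]
finger_gap: -0.1
grip_force: 0.0
time: 14.35
tool_pos: [511.1, 221.6, 40.6]
tcp_rot: [180.0, -0.0, 92.0]
ft_force: [0.3, -0.0, 0.2]
finger_gap: -0.1
grip_force: 0.0
```

Converted, 2 mm / 500 = 0.004.

```bash
for i in 1 2; do echo '[[[0,0,0],[0,0.004,0],0],[[0,0,0],[0,0.004,0],0]]' | python3 steer.py | grep -E 'pos|ft'; done
```

```text
tool_pos: [511.8, 221.6, 40.5]
ft_force: [-7.4, -0.7, 5.7]
tool_pos: [512.0, 221.6, 40.4]
ft_force: [-17.2, -2.4, 14.2]
```

Run:
```python
from h import *
import pickle
d={n:snap(n) for n in('scene','side','wrist')};pickle.dump(d,open('s5.pkl','wb'))
cv2.imwrite('pics/c7.png',np.hstack([cv2.resize(d['side']['pixels'][165:270,220:360],(400,300)),cv2.resize(d['wrist']['pixels'],(400,300))]))
```

```text
(no output)
```

View pics/c7.png

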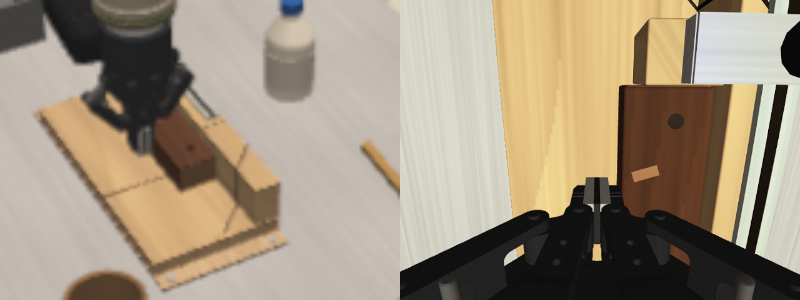

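The offcut bears on the fence; its top end is at or near the stop in the wrist view, around row 85. Next I push it from the -y end to butt it against the stop.

Converted, -92 mm / 500 = -0.184, -86 mm / 500 = -0.172.

```bash
echo '[[[0,0,0],[0,-0.024,0],0],[[0,0,0],[0,-0.024,-0.08],0],[[0,0,0],[-0.1,0,-0.11],0],[[0,0,0],[-0.184,0.048,-0.11],0],[[0,0,0],[-0.184,0.048,-0.1],0],[[0,0,0],[-0.184,0.048,-0.016],0],[[0,0,0],[-0.184,0.048,-0.016],0],[[0,0,0],[-0.172,0.048,-0.016],0]]' | python3 steer.py; echo '[[[0,0,0],[0.01,0,0],0],[[0,0,0],[0.016,0,0],0],[[0,0,0],[0.016,0,0],0]]' | python3 steer.py; for i in 1 2; do echo '[[[0,0,0],[0.004,0,0],0],[[0,0,0],[0.004,0,0],0]]' | python3 steer.py | grep -E 'pos|ft'; done
```

```text
time: 16.0
tool_pos: [541.7, 137.2, 49.2]
tcp_rot: [-180.0, -0.0, 92.0]
ft_force: [0.3, 1.0, 0.4]
finger_gap: -0.1
grip_force: 0.0
time: 16.38
tool_pos: [542.0, 145.1, 49.3]
tcp_rot: [179.9, -0.0, 92.0]
ft_force: [-0.9, 0.1, -0.1]
finger_gap: -0.1
grip_force: 0.0
tool_pos: [541.7, 146.4, 48.8]
ft_force: [0.0, -1.5, 0.8]
tool_pos: [541.7, 146.5, 48.8]
ft_force: [-0.4, -10.9, 3.6]
```

The end push reads 10.9 N, so the offcut is butted to the stop. Now I back off and tilt the tool 45° towards the fence.

The manual's scale: shifts go in shares of 500 mm and turns go in shares of 90 degrees. Converting my numbers, -80 mm / 500 = -0.16, 78 mm / 500 = 0.156, -45 degrees / 90 = -0.5.

```bash
echo '[[[0,0,0],[-0.02,0,0],0],[[0,0,0],[-0.02,0,-0.1],0],[[-0.1111,0,0],[0.04,-0.07,-0.16],0],[[-0.2222,0,0],[0.12,-0.12,-0.16],0],[[-0.3333,0,0],[0.156,-0.108,-0.15],0],[[-0.4444,0,0],[0.156,-0.108,-0.13],0],[[-0.5,0,0],[0.156,-0.108,-0.1],0],[[-0.5,0,0],[0.156,-0.108,-0.1],0]]' | python3 steer.py; echo '[[[0,0,0],[0,0,0],0],[[0,0,0],[0,0,0],0]]' | python3 steer.py; python3 -c "
from h import *
s=r.sense();print(s['joint_pos'].round(1));p=s['tool_pos'];a=p[0]-567.5;b=p[1]-290.5
print('u',-.0366*a+b,'v',a+.0366*b,'z',p[2])"
```

```text
time: 17.88
tool_pos: [481.8, 223.6, 94.7]
tcp_rot: [135.3, 0.2, 92.1]
ft_force: [-0.1, 0.7, 0.1]
finger_gap: 0.2
grip_force: 0.0
time: 18.12
tool_pos: [486.6, 225.1, 101.0]
tcp_rot: [134.9, -0.1, 91.9]
ft_force: [0.3, -0.5, -0.0]
finger_gap: 0.1
grip_force: 0.0
[ 34.  -26.6 141.6 -44.1  32.6  63.2]
u -62.44088668511552 v -83.33765107900207 z 100.98912115835073
```

Converted, 53 mm / 500 = 0.106, 50 mm / 500 = 0.1.

```bash
echo '[[[0,0,0],[-0.004,-0.005,0.04],0],[[0,0,0],[-0.004,-0.005,0.08],0],[[0,0,0],[-0.004,-0.005,0.1],0],[[0,0,0],[-0.004,-0.005,0.106],0],[[0,0,0],[-0.004,-0.005,0.106],0]]' | python3 steer.py|grep -E 'pos|ft'; for i in 1 2 3; do echo '[[[0,0,0],[0,0,0.004],0],[[0,0,0],[0,0,0.004],0]]' | python3 steer.py | grep -E 'pos|ft'; done
```

```text
tool_pos: [521.3, 223.8, 60.0]
ft_force: [0.4, 0.8, 0.4]
tool_pos: [522.1, 224.1, 58.4]
ft_force: [0.5, 0.1, -0.2]
tool_pos: [523.5, 224.2, 56.9]
ft_force: [-2.6, 0.5, 3.2]
tool_pos: [524.7, 224.4, 56.2]
ft_force: [-39.8, -7.8, 35.7]
```

Converted, -0.8 mm / 500 = -0.0016.

```bash
echo '[[[0,0,0],[0,0,-0.0016],0],[[0,0,0],[0,0,-0.0016],0],[[0,0,0],[0,0,-0.0016],0],[[0,0,0],[0,0,-0.0016],0]]' | python3 steer.py|grep -E 'time|pos|ft';  python3 - <<'E'
from h import *
d={n:snap(n) for n in('scene','side','wrist')}
cv2.imwrite('pics/c8.png',np.vstack([np.hstack([cv2.resize(d['side']['pixels'][165:270,220:360],(400,300)),cv2.resize(d['wrist']['pixels'],(400,300))]),np.hstack([cv2.resize(d[n]['pixels'],(400,300)) for n in('scene','side')])]))
print(r.sense()['ft_force'])
E
```

```text
time: 20.0
tool_pos: [524.2, 224.3, 56.4]
ft_force: [-21.8, -3.9, 19.2]
[-21.8293431   -3.95759613  19.3131164 ]
```

View pics/c8.png

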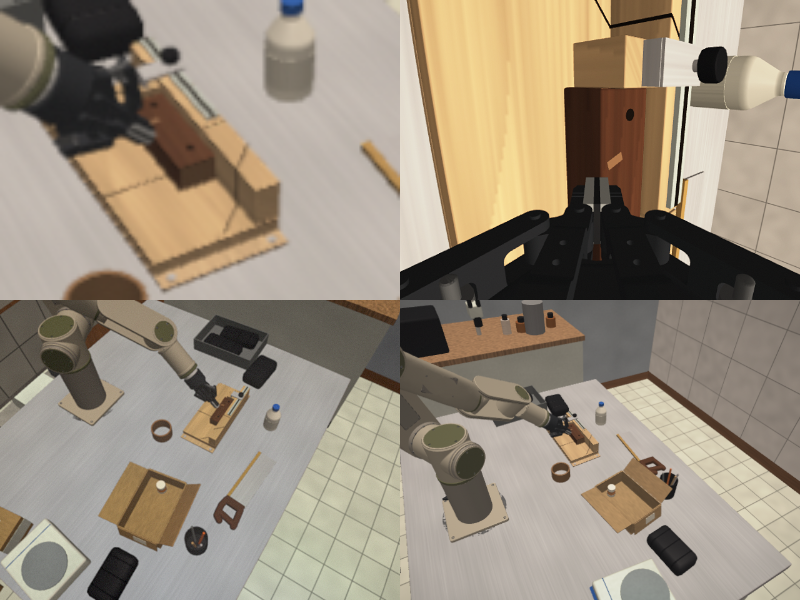

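The offcut is home: flat on the bed, against the fence and the stop, with the fingertips on its upper edge. The push is steady at about 22 N into the fence and 19 N down. The jar is still in the carton and both flaps are back, so I'm handing in.

```bash
python3 -c "
from bench import r
print(r.hand_in())"
```

```text
the job is handed in; nothing more can be done
None
```

I handed the job in at about 20 s: both flaps are past upright (near fully folded back, far about 143°, stopped there to clear the pen pot), and the offcut is against bed, fence and stop under a steady fingertip push of about 22 N into the fence and 19 N down. The verdict was not shown.

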